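# Pack a blood sample for the courier, one container inside the next

### The arm

A 6-joint arm with a two-finger parallel gripper is mounted at the origin on a cart in front of the work surface, level with it; the furniture and walls round the work are solid. World frame = base frame: x ahead of the robot, y to its left, z up, the work surface at z = 0. Lengths are in m, angles in rad, forces in N, time in s.
With the tool pointing down it reaches from about 0.425 to 0.95 m from the base axis. Payload 3.5 kg.
Tool frame: the origin (TCP) lies midway between the tips of the shut fingers; the grasp point (between the pads) lies 19 mm behind it (ctrl.hold_point_z is the distance from the TCP to the grasp point, in m); z points along the fingers, y is the line along which they close (so a half turn about z gives the same grasp; the last joint's range is limited). The gripper opens to 85 mm and grips with 20 to 120 N. Pads are 22 mm wide; open, the fingers measure 114 mm over their backs; the gripper's body (76 mm by 85 mm) begins 54 mm behind the grasp point. The pads swing forward as they close: fully open they stand 13 mm farther back than shut.
Start: joints at [1.057, 0.286, 1.577, -0, 1.279, -0.15], TCP at [0.24, 0.631, 0.231] pointing down, gripper open.
Joint ranges: [-2.77, 2.77], [-0.9, 2.22], [0.21, 2.48], [-1.53, 4.67], [0.24, 2.81], [-2.84, 2.84]. Speed limits (rad/s): [2.79, 2.79, 3.14, 3.14, 3.14, 3.14].

### API

Orientations are given as a unit quaternion [x, y, z, w].
In Python, from plant import readout, cams, sign_off, ctrl gives the robot as it stands. The module is installed in compiled form; this text tells all that it offers.
- The arm moves only by the tool step_arm, never from a script. Its argument "increments" is a list of rows, each a list of 2 entries, a list of its own where there are three numbers: the shift along the world's x, y, z in mm, then the turn, a rotation vector about the world's x, y, z in rad. In form: [[[x, y, z], [rx, ry, rz]], ...]. A call has 1 to 8 rows; each row shifts and turns the commanded pose from where the row before left it; what a row does not reach is not made up. A row lasts 1/12 s, in which the tool goes at most 41.7 mm and 7.16 degrees, less where a joint would pass 70% of its speed; a pose out of reach is approached as far as the arm can. A call is refused whole if a number of a shift passes 41.7 or a number of a turn 0.125, either way. A call with a gripper value outside its range is refused whole. "fingers" is the opening, from -1 (shut) to 1 (fully open), set as the call begins (left out, the last holds). The fingers move at their own pace and stop on an object; "grip_force" is the grip in N (left out, the last holds). Time passes only in rows, so rows that do not move let the fingers close. It gives the time, the measured TCP pose, the force, the opening and the grip force at its end, in the units of the state.
- readout.get_state(): the state, without advancing time (a new reading comes with each control period).
- cams.read_camera(name): name is "scene" or "top"; returns the picture (480x640x3 uint8, red, green, blue); there is no depth.
- cams.get_calibration(name): a dict with "fx", "fy", "cx", "cy" (pixels), "distortion" ([k1, k2, p1, p2, k3] as OpenCV has them; the pictures are not rectified), "eye" and "rotation" of the camera in the world. Camera axes: x right, y up, looking along -z (the intrinsics and any distortion apply to the point x, -y, -z); pixel columns grow to the right and rows downward; lengths in m; the calibration is good to about 2 mm. A picture is of the moment at which its call begins. get_calibration takes no time and is no camera call.
- sign_off(): hands the job in; it is judged then, once.
The state is a dict: "time": time; "qpos": joint angles; "dq": joint speeds; "joint_efforts": joint torques, N m; "eef_pos": TCP position; "tcp_rot": TCP orientation; "contact_force": force on the tool from outside, world axes, zero at the start; "wrist_torque": the same for the moment, N m; "opening": opening from 0.0 (shut) to 1.0 (fully open); "finger_force": force on a finger pad.
Only numpy, scipy, OpenCV 4.12 (cv2) and the standard library are available. Lean on these libraries where they do the work, as an engineer would, in place of code of your own. Each camera call takes 0.05 s, during which the arm holds its last target. There are 200 camera calls.

### The job

Pack the blood sample for the courier, each thing inside the last and in this order: stand the empty white canister in the round well of the open carton, which holds it steady, set the black foam sleeve in the canister, lower the sample tube into the sleeve's bore, and close the canister with its grey cap, fully down. Keep the sample upright all the way, and do not push the reagent bottle and the timer about.

Things in the scene. Friction and masses are not known exactly. Their poses are not given: they have to be found in the camera images.
- tube: Sample tube with an orange screw cap, 63 mm tall, standing upright in one hole of the wooden block (the one at y = +12 mm). Origin: centre of its bottom; z up along the tube. Glass 12 mm in diameter; the cap is 15 mm wide and takes the top 17 mm (46 to 63 mm above the origin). Grasp it by the cap. It weighs about 12 g. It is the only tube standing upright.
- block: Fixed wooden tube block, 38 x 105 x 36 mm (x, y, z), with a row of four round holes along its y axis, 16 mm wide, 24 mm deep, 24 mm apart. Origin: centre of its underside. The sample tube stands in the hole at y = +12 mm, on the hole's floor 12 mm above the bench, so that the cap's top is 75 mm above the bench; the other holes are empty.
- sleeve: Loose black foam sleeve, a round block 36 mm in diameter and 66 mm tall with a single round bore from above, 17 mm wide and 44 mm deep (bore floor 22 mm above its underside). Standing upright. Origin: centre of its underside. A tube in it shows 19 mm above its top. When it stands in the canister its top 13 mm stick out above the rim: grasp it only there to lower it in.
- canister: Loose white open canister, mouth up, 57 mm tall, about 150 g. Origin: centre of its underside. Body 58 mm in diameter up to a flat shoulder 47 mm high; above it a neck that narrows from 47 to 45 mm outside, 41 mm inside. Inner floor 4 mm up. To set it in the well grasp it across the body with the fingertips 29 to 40 mm above its underside, as the lowest 24 mm go into the well.
- cap: Loose grey ribbed push-on cap of the canister, 59 mm in diameter, 49 mm tall, closed top, standing mouth down. Origin: centre of its mouth (its underside). 53 mm inside, 46 mm deep. It is a free push fit without thread: on the canister it covers the sleeve and tube and rests on the shoulder, its underside 47 mm above the canister's underside.
- carton: Fixed open cardboard shipping carton, 116 x 116 mm, 36 mm high, filled with a grey foam bed 34 mm high that has one round well in the middle, 64 mm wide and 24 mm deep (well floor 10 mm above the bench). Two flaps hang outwards on its x sides to 75 mm from the middle, below the rim. Origin: centre of its underside, z up, below the well's axis.
- reagent: Bystander: upright dropper bottle, 35 mm in diameter, 86 mm tall, origin at the centre of its underside. Loose; leave it where it stands (within 40 mm).
- timer: Bystander: round mechanical timer, 68 mm in diameter, 47 mm high, origin at the centre of its underside. Loose; leave it where it stands (within 40 mm). Close behind it stands the printer, fixed, 0.27 m high over all x > 0.57, y < -0.27: move the hand in front of it, not across it.

How it is judged:
By the outcome, as a careful person would: the job done as asked, in the order asked, and still so for the second after the job is handed in, with the robot touching nothing.
It also fails if it takes over 120 s, if anything falls off the work surface, if the arm or the gripper's body presses on something with over 40 N, if the wrist force passes 120 N, or if a joint passes its speed limit or range.

## Working session

There is one attempt and no reset: what is moved stays moved. The work goes in short steps, Python scripts to look and compute and a tool call to move; the robot and the scene stay as the last step left them, time stands still between calls to the robot, and variables do not carry over. Pictures are saved under pics/ and viewed, at most 17 in all, crops included, and the job is handed in when it is done.

Besides the shell and the picture viewer there is one more tool, called after "Emit:" as name(argument=value, ...) on one line, values as JSON. step_arm: Moves the arm, as the interface text tells. Its arguments: {"type":"object","properties":{"increments":{"type":"array","items":{"type":"array"}},"fingers":{"type":"number"},"grip_force":{"type":"number"}},"required":["increments"]}

```bash
mkdir -p pics; python3 - <<'E'
from plant import readout,cams,ctrl
import cv2
print(readout.get_state()); print(ctrl.hold_point_z)
for n in("scene","top"):
    cv2.imwrite(f"pics/{n}0.png",cams.read_camera(n)[:,:,::-1]); print(n,cams.get_calibration(n))
E
```

```text
{'time': 0.0, 'qpos': array([ 1.05704269e+00,  2.87175888e-01,  1.57821144e+00,  1.92612993e-06,
        1.27860955e+00, -1.49975854e-01]), 'dq': array([ 0.00146165, -0.00043137, -0.00010244,  0.0005096 ,  0.00087848,
        0.00184098]), 'joint_efforts': array([-2.22393021e-03, -4.05999398e+01, -2.92616522e+01, -2.80541399e-04,
        5.84374677e-03,  7.19847606e-06]), 'eef_pos': array([0.23979156, 0.63025027, 0.22992173]), 'tcp_rot': array([ 1.80887772e-01,  9.83503009e-01, -1.13621982e-03, -3.92527520e-04]), 'contact_force': array([0.24510807, 0.44374151, 1.34962949]), 'wrist_torque': array([-0.02693304,  0.01642955,  0.01699264]), 'finger_force': 0.0, 'opening': 0.9982592957804012}
0.0187
scene {'fx': 624.1479716032165, 'fy': 624.1479716032165, 'cx': 323.5969872162417, 'cy': 231.07979328022822, 'distortion': array([-0.20129225,  0.        ,  0.        ,  0.        ,  0.        ]), 'eye': array([-0.23030077, -0.58269524,  0.5578243 ]), 'rotation': array([ 0.39852073, -0.25123153, -0.4739823 ,  0.74391177])}
top {'fx': 489.1274045427238, 'fy': 489.1274045427238, 'cx': 315.8798583913103, 'cy': 249.37077773136082, 'distortion': array([0.04727938, 0.        , 0.        , 0.        , 0.        ]), 'eye': array([ 0.42466435, -0.25955503,  0.89899985]), 'rotation': array([-0.03455224,  0.01234485,  0.71451804, -0.69865422])}
```

View pics/scene0.png

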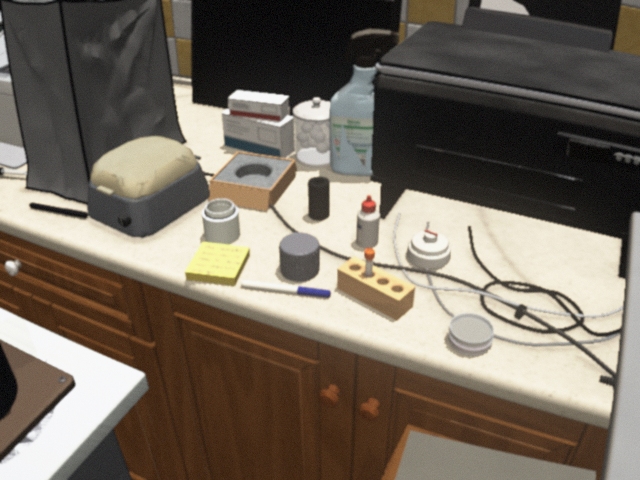

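View pics/top0.png

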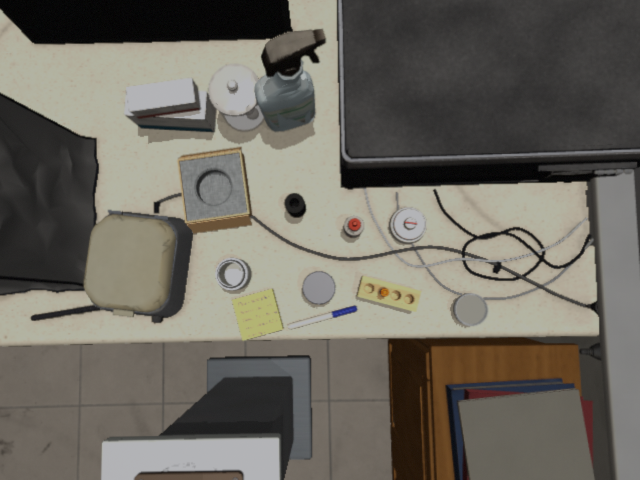

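The scene view shows the canister at (221,221), the ribbed cap at (300,257), the sleeve at (318,198), the tube in its block at (369,262) and the carton at (254,178). The reagent bottle is at (367,222) and the timer at (430,250). In the top view they are at: canister (233,274), cap (318,288), sleeve (295,205), tube (383,293), carton well (214,187). Next I'll enlarge.

```bash
cat > h.py <<'E'
import numpy as np,cv2
from plant import cams
from scipy.spatial.transform import Rotation as R
from scipy.optimize import least_squares
C={n:cams.get_calibration(n) for n in("scene","top")}
def K(c): return np.array([[c["fx"],0,c["cx"]],[0,c["fy"],c["cy"]],[0,0,1.]])
def proj(n,p):
    c=C[n]; q=R.from_quat(c["rotation"]).inv().apply(np.atleast_2d(p)-c["eye"])*[1,-1,-1]
    return cv2.projectPoints(q,np.zeros(3),np.zeros(3),K(c),c["distortion"])[0][:,0]
def ray(n,uv):
    c=C[n]; x=cv2.undistortPoints(np.array([[uv]],float),K(c),c["distortion"])[0,0]
    return R.from_quat(c["rotation"]).apply([x[0],-x[1],-1])
def atz(n,uv,z):
    d=ray(n,uv); e=C[n]["eye"]; return e+d*(z-e[2])/d[2]
def tri(us,ut):
    o=least_squares(lambda p:np.r_[proj("scene",p)[0]-us,proj("top",p)[0]-ut],[.6,-.2,.05])
    return o.x.round(4),np.abs(o.fun).max().round(2)
E
python3 - <<'E'
import cv2,numpy as np
s=cv2.imread("pics/scene0.png");t=cv2.imread("pics/top0.png")
cv2.imwrite("pics/sc.png",cv2.resize(s[140:340,190:457],None,fx=3,fy=3,interpolation=cv2.INTER_CUBIC)[:600,:800])
cv2.imwrite("pics/tc.png",cv2.resize(t[140:340,170:436],None,fx=3,fy=3,interpolation=cv2.INTER_CUBIC)[:600,:800])
E
python3 -c "
from h import *
for n,uv in [('canister',(233,274)),('cap',(318,288)),('sleeve',(295,205)),('tube',(383,293)),('well',(214,187)),('reag',(354,227)),('timer',(408,225)),('dish',(470,309))]: print(n,atz('top',uv,.05).round(3))"
```

```text
canister [ 0.442 -0.088  0.05 ]
cap [ 0.414 -0.236  0.05 ]
sleeve [ 0.56  -0.199  0.05 ]
tube [ 0.403 -0.347  0.05 ]
well [ 0.596 -0.056  0.05 ]
reag [ 0.519 -0.301  0.05 ]
timer [ 0.52  -0.394  0.05 ]
dish [ 0.374 -0.493  0.05 ]
```

View pics/sc.png

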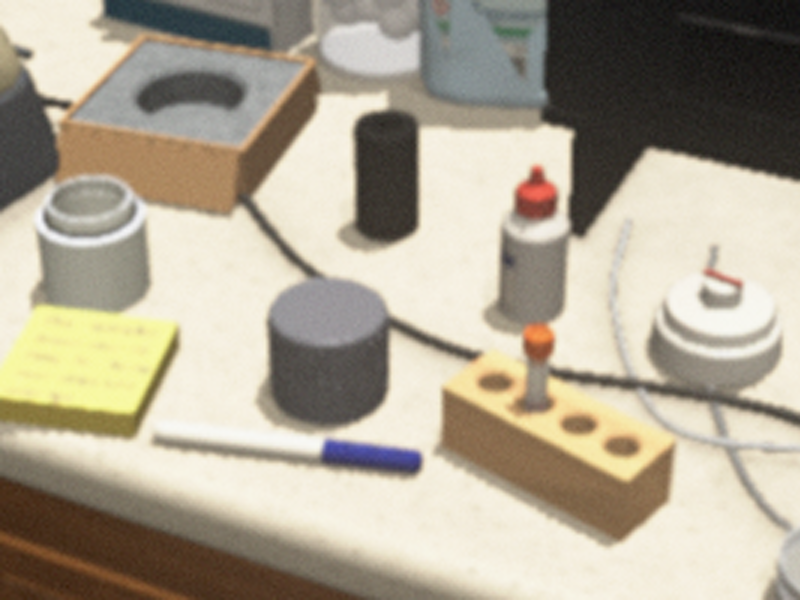

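View pics/tc.png

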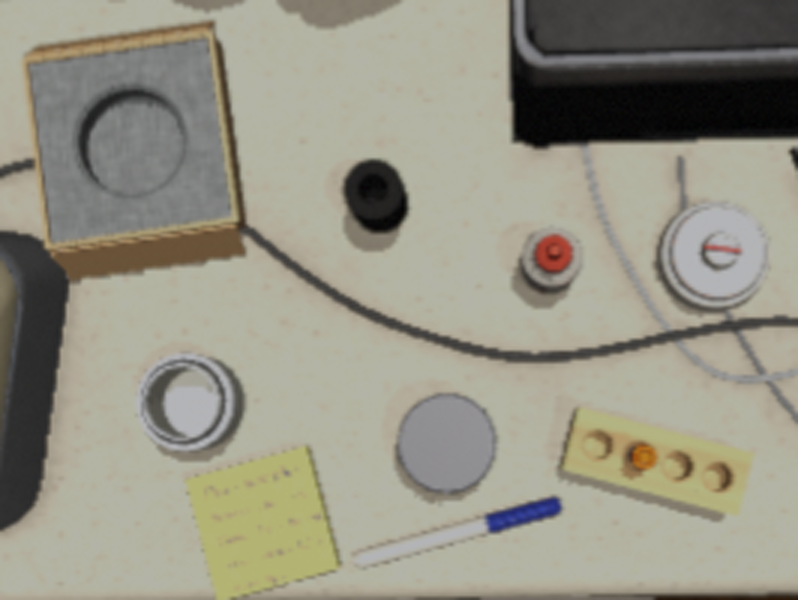

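```bash
cat > m.py <<'E'
from h import *
O={"scene":(190,140),"top":(170,140)}
a=np.linspace(0,2*np.pi,73)
def ext(n,p,r):
    q=proj(n,np.c_[p[0]+r*np.cos(a),p[1]+r*np.sin(a),0*a+p[2]]); q=((q-O[n])+.5)*3-.5
    return np.r_[q[:,0].min(),q[:,0].max(),q[:,1].min(),q[:,1].max()]
N=np.nan
def fit(name,r,s,t):
    m=np.r_[s,t].astype(float); k=~np.isnan(m)
    f=lambda p:(np.r_[ext("scene",p,r),ext("top",p,r)]-m)[k]
    o=least_squares(f,[.5,-.2,.05]); print(name,(o.x*1000).round(1),"res crop px",o.fun.round(1))
if __name__=="__main__":
    fit("cap",.0295,[271,388,280,N],[397,497,393,493])
    fit("sleeve",.018,[355,417,113,N],[344,N,159,N])
    fit("bore",.0085,[374,401,N,N],[360,389,172,201])
    fit("shoulder",.029,[38,147,N,N],[138,237,353,453])
    fit("well",.032,[136,245,72,N],[80,187,90,196])
    fit("tubecap",.0075,[524,554,325,N],[631,658,441,468])
    fit("reagcap",.0095,[516,557,N,N],[535,573,235,272])
    fit("timer",.034,[652,782,N,N],[659,768,202,308])
    print("block",tri(((544+.5)/3-.5+190,(351)/3+140),((578)/3+170,(406)/3+140)), "corners:",[atz("top",((u+.5)/3-.5+170,(v+.5)/3-.5+140),.036).round(4) for u,v in[(578,406),(751,452),(733,516),(562,467)]])
    print("carton",[atz("top",((u+.5)/3-.5+170,(v+.5)/3-.5+140),.036).round(4) for u,v in[(26,55),(213,26),(241,222),(50,247)]])
E
python3 m.py
```

```text
cap [ 416.3 -238.1   45. ] res crop px [-5.5  1.1  0.3  1.5  3.1 -2.5 -0.4]
sleeve [ 561.9 -199.5   63. ] res crop px [-2.9  2.   0.1  0.8 -0.5]
bore [ 572.9 -194.8    7.5] res crop px [-1.9  1.5  0.9 -0.5  0.6 -0.9]
shoulder [442.1 -88.7  57. ] res crop px [-2.7  0.6  0.2  1.6 -1.1 -0.3]
well [599.2 -52.7  31.6] res crop px [-0.5 -1.5 -0.2  1.2  0.5 -0.3 -0.7]
tubecap [ 407.4 -348.5   72.2] res crop px [-3.1  0.6  0.2  1.4  1.4 -0.7 -0.7]
reagcap [ 523.5 -301.8   54.5] res crop px [ 0.7 -2.8  3.6 -1.4  1.7 -2.6]
timer [ 528.4 -403.6  -20.3] res crop px [-0.4  1.8 -1.2 -0.5 -0.8  1.3]
block (array([ 0.4412, -0.3287,  0.0335]), np.float64(8.03)) corners: [array([ 0.4353, -0.3137,  0.036 ]), array([ 0.4065, -0.4131,  0.036 ]), array([ 0.3698, -0.4014,  0.036 ]), array([ 0.3999, -0.3034,  0.036 ])]
carton [array([0.6527, 0.0108, 0.036 ]), array([ 0.6674, -0.1017,  0.036 ]), array([ 0.5489, -0.1169,  0.036 ]), array([ 0.5367, -0.0028,  0.036 ])]
```

```bash
cat > q.py <<'E'
from m import *
def fz(name,r,z,s,t):
    for lab,S,T in(("both",s,t),("top",[N]*4,t),("scene",s,[N]*4)):
        mm=np.r_[S,T].astype(float); k=~np.isnan(mm)
        o=least_squares(lambda p:(np.r_[ext("scene",[*p,z],r),ext("top",[*p,z],r)]-mm)[k],[.5,-.2])
        print(name,lab,(o.x*1000).round(1),o.fun.round(1))
fz("cap",.0295,.049,[271,388,280,N],[397,497,393,493])
fz("sleeve",.018,.066,[355,417,113,N],[344,N,159,N])
fz("shoulder",.029,.047,[38,147,N,N],[138,237,353,453])
fz("well",.032,.034,[136,245,72,N],[80,187,90,196])
fz("tubecap",.0075,.075,[524,554,325,N],[631,658,441,468])
print("bag base scene",[atz("scene",p,0).round(3) for p in[(28,185),(75,205),(208,170)]],"toaster",[atz("scene",p,0).round(3) for p in[(90,212),(140,233),(208,195)]])
print("bag top-view edge at z=0,.15,.3",[[atz("top",p,z).round(3) for p in[(96,142),(95,290),(0,292)]] for z in(0,.15,.3)])
print("toaster top: ",tri((178,150),(180,215)),tri((95,180),(90,300)))
E
python3 q.py
```

```text
cap both [ 415.4 -238.6] [-5.7  1.3 -5.3  2.   4.1 -1.1  1.4]
cap top [ 415.5 -236.8] [-1.1  1.  -1.3  1.2]
cap scene [ 412.  -241.5] [-3.8  3.8 -0.4]
sleeve both [ 560.4 -200.2] [-3.   2.1 -3.3  1.6  1. ]
sleeve top [ 561.  -199.4] [-0. -0.]
sleeve scene [ 557.3 -202. ] [-2.6  2.6 -0.2]
shoulder both [442.5 -87. ] [-2.9 -0.3  1.3  1.6 -0.8 -1.2]
shoulder top [442.  -86.1] [-0.1  0.1  0.2 -0.2]
shoulder scene [466.  -72.7] [-0. -0.]
well both [598.3 -53.4] [-0.5 -1.4 -2.9  1.3  0.9  0.1  0.1]
well top [598.4 -52.7] [ 0.2 -0.2  0.  -0. ]
well scene [595.3 -55.8] [ 0.3 -0.3  0. ]
tubecap both [ 406.7 -348.6] [-3.2  0.5 -4.1  2.1  2.2  0.6  0.7]
tubecap top [ 407.1 -347.4] [-0.  0. -0.  0.]
tubecap scene [ 404.  -350.3] [-1.9  1.9 -0.1]
bag base scene [array([0.43 , 0.358, 0.   ]), array([0.413, 0.212, 0.   ]), array([0.621, 0.062, 0.   ])] toaster [array([0.407, 0.168, 0.   ]), array([0.393, 0.043, 0.   ]), array([0.542, 0.009, 0.   ])]
bag top-view edge at z=0,.15,.3 [[array([0.696, 0.176, 0.   ]), array([0.419, 0.177, 0.   ]), array([0.42, 0.35, 0.  ])], [array([0.651, 0.104, 0.15 ]), array([0.42 , 0.104, 0.15 ]), array([0.421, 0.248, 0.15 ])], [array([0.606, 0.031, 0.3  ]), array([0.421, 0.031, 0.3  ]), array([0.422, 0.146, 0.3  ])]]
toaster top:  (array([0.5273, 0.0146, 0.0906]), np.float64(16.85)) (array([0.4066, 0.1457, 0.0707]), np.float64(3.74))
```

```bash
python3 - <<'E'
from h import *
for z in(0,.1,.15,.2,.25,.3,.35,.4): print(z,[proj("scene",p)[0].round(0) for p in[(.42,.2,z),(.42,.35,z),(.69,.176,z)]],[proj("top",p)[0].round(0) for p in[(.42,.2,z),(.42,.35,z),(.69,.176,z)]])
E
```

```text
0 [array([ 82., 205.]), array([ 27., 188.]), array([181., 145.])] [array([ 82., 290.]), array([ -0., 292.]), array([ 96., 145.])]
0.1 [array([ 71., 155.]), array([ 14., 141.]), array([176., 100.])] [array([ 51., 291.]), array([-43., 293.]), array([ 67., 128.])]
0.15 [array([ 65., 128.]), array([  8., 116.]), array([173.,  76.])] [array([ 32., 292.]), array([-68., 294.]), array([ 49., 118.])]
0.2 [array([ 59., 100.]), array([ 2., 90.]), array([170.,  52.])] [array([ 10., 292.]), array([-98., 295.]), array([ 29., 107.])]
0.25 [array([53., 71.]), array([-4., 64.]), array([167.,  26.])] [array([-15., 293.]), array([-132.,  296.]), array([ 6., 93.])]
0.3 [array([47., 41.]), array([-10.,  36.]), array([164.,   0.])] [array([-45., 294.]), array([-173.,  298.]), array([-21.,  78.])]
0.35 [array([42., 10.]), array([-15.,   9.]), array([161., -26.])] [array([-80., 296.]), array([-222.,  300.]), array([-53.,  59.])]
0.4 [array([ 37., -21.]), array([-20., -20.]), array([159., -53.])] [array([-123.,  297.]), array([-282.,  302.]), array([-92.,  36.])]
```

Emit:
step_arm(increments=[[[-12,-31,14],[0,0,0]],[[-12,-31,14],[0,0,0]],[[-12,-31,14],[0,0,0]],[[-12,-31,14],[0,0,0]],[[-12,-31,14],[0,0,0]],[[-12,-31,14],[0,0,0]],[[-12,-31,14],[0,0,0]],[[-12,-31,14],[0,0,0]]], fingers=1)

```text
time: 0.77
eef_pos: [0.1433, 0.3811, 0.3432]
tcp_rot: [0.181, 0.984, -0.001, -0.0]
contact_force: [-0.5, -1.0, 0.6]
opening: 1.001
finger_force: 0.0
```

Emit:
step_arm(increments=[[[13,-16,3],[0,0,-0.05]],[[13,-16,3],[0,0,-0.05]],[[13,-16,3],[0,0,-0.05]],[[13,-16,3],[0,0,-0.05]],[[13,-16,3],[0,0,-0.05]],[[13,-16,3],[0,0,-0.05]],[[13,-16,3],[0,0,-0.05]],[[13,-16,3],[0,0,-0.05]]])

```text
time: 1.43
eef_pos: [0.2484, 0.2539, 0.3671]
tcp_rot: [0.374, 0.928, -0.0, -0.0]
contact_force: [0.8, 0.2, -0.0]
opening: 0.997
finger_force: 0.0
```

Emit:
step_arm(increments=[[[12,-19,0],[0,0,-0.05]],[[12,-19,0],[0,0,-0.05]],[[12,-19,0],[0,0,-0.05]],[[12,-19,0],[0,0,-0.05]],[[12,-19,0],[0,0,-0.05]],[[12,-19,0],[0,0,-0.05]],[[12,-19,0],[0,0,-0.05]],[[12,-19,0],[0,0,-0.05]]])

```text
time: 2.1
eef_pos: [0.3443, 0.1018, 0.3669]
tcp_rot: [0.551, 0.835, -0.0, -0.0]
contact_force: [0.7, -0.2, -0.1]
opening: 1.0
finger_force: 0.0
```

Emit:
step_arm(increments=[[[12,-24,-20],[0,0,-0.05]],[[12,-24,-20],[0,0,-0.05]],[[12,-24,-20],[0,0,-0.05]],[[12,-24,-20],[0,0,-0.05]],[[12,-24,-20],[0,0,-0.05]],[[12,-24,-20],[0,0,-0.05]],[[12,-24,-20],[0,0,-0.05]],[[12,-24,-20],[0,0,-0.05]]])

```text
time: 2.77
eef_pos: [0.4401, -0.0904, 0.2059]
tcp_rot: [0.706, 0.709, -0.0, -0.0]
contact_force: [1.0, -0.1, -0.0]
opening: 0.996
finger_force: 0.0
```

Emit:
step_arm(increments=[[[1,1,-25],[0,0,0]],[[1,1,-25],[0,0,0]],[[0,1,-25],[0,0,0]],[[0,0,-21],[0,0,0]],[[0,0,0],[0,0,0]]])

```text
time: 3.18
eef_pos: [0.4384, -0.0846, 0.1063]
tcp_rot: [0.705, 0.709, -0.002, -0.005]
contact_force: [-0.4, 0.3, -0.2]
opening: 1.002
finger_force: 0.0
```

```bash
cat > g.py <<'E'
import sys,cv2,numpy as np
from plant import cams,readout
# g.py name [cu cv cu cv]: save side by side crops (133x200 -> x3) scene|top
n=sys.argv[1]; su,sv,tu,tv=map(int,sys.argv[2:6]); o=[]
for c,u,v in(("scene",su,sv),("top",tu,tv)):
    i=cams.read_camera(c)[:,:,::-1]; cv2.imwrite(f"pics/{n}_{c}.png",i)
    o.append(cv2.resize(i[v:v+150,u:u+100],None,fx=4,fy=4,interpolation=cv2.INTER_CUBIC))
cv2.imwrite(f"pics/{n}.png",np.hstack(o)); print(readout.get_state()["eef_pos"].round(4))
E
python3 g.py a 170 100 183 190
```

```text
[ 0.4415 -0.0859  0.1108]
```

View pics/a.png

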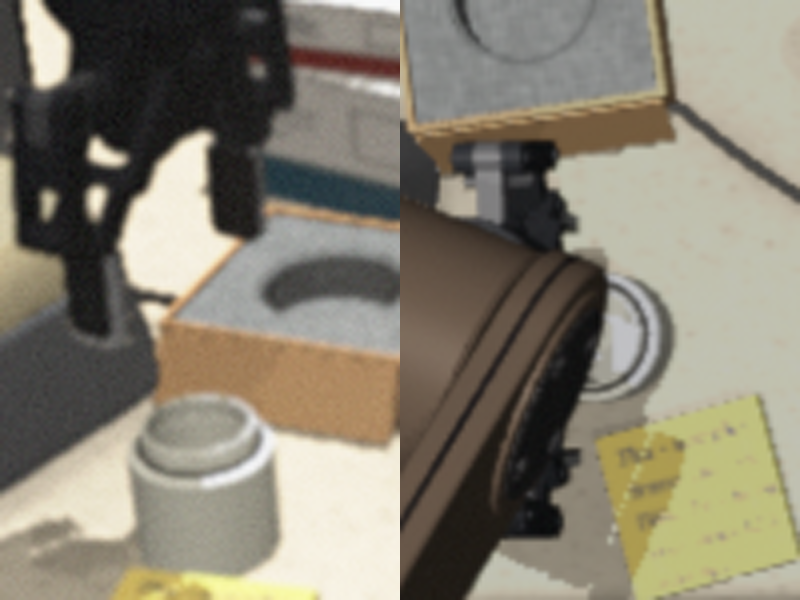

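The wrist covers most of the top view. In the scene view the finger tips show at crop (90,335) and (240,235). I'll check them against projection.

```bash
python3 - <<'E'
from h import *
T=np.array([.4415,-.0859,.1108])
for z in(.0,.013):
  for dx in(-.0425,.0425):
    for dy in(-.011,.011): print(z,dx,dy,((proj("scene",T+[dx,dy,z])[0]-[170,100]+.5)*4-.5).round(0),((proj("top",T+[dx,dy,z])[0]-[183,190]+.5)*4-.5).round(0))
E
```

```text
0.0 -0.0425 -0.011 [142. 361.] [194. 441.]
0.0 -0.0425 0.011 [ 93. 349.] [139. 442.]
0.0 0.0425 -0.011 [266. 261.] [192. 231.]
0.0 0.0425 0.011 [219. 250.] [138. 232.]
0.013 -0.0425 -0.011 [139. 330.] [187. 442.]
0.013 -0.0425 0.011 [ 89. 318.] [132. 444.]
0.013 0.0425 -0.011 [264. 231.] [185. 228.]
0.013 0.0425 0.011 [216. 220.] [130. 230.]
```

```bash
python3 - <<'E'
import cv2
s=cv2.imread("pics/a_scene.png")[145:200,175:250]; cv2.imwrite("pics/a2.png",cv2.resize(s,None,fx=10,fy=10,interpolation=cv2.INTER_CUBIC))
E
```

```text
(no output)
```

View pics/a2.png

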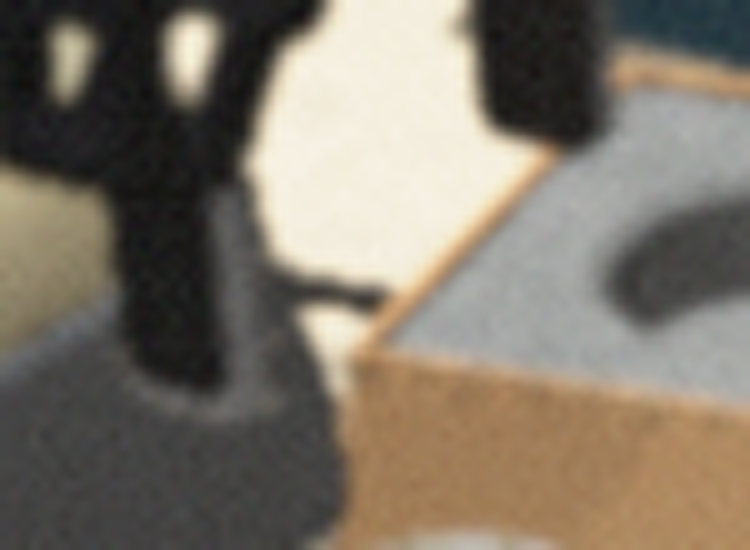

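The far pad's lower edge appears 2 px below its projection. That matches the scene-camera offset seen on the objects, so I'll trust the top-view positions. Descending to the canister.

Emit:
step_arm(increments=[[[0,0,-20],[0,0,0]],[[0,0,-20],[0,0,0]],[[0,0,-20],[0,0,0]],[[0,0,-15],[0,0,0]],[[0,0,-7],[0,0,0]],[[0,0,0],[0,0,0]],[[0,0,0],[0,0,0]]])

```text
time: 3.87
eef_pos: [0.4432, -0.0866, 0.0307]
tcp_rot: [0.705, 0.71, 0.0, 0.001]
contact_force: [0.0, -0.6, -0.1]
opening: 0.997
finger_force: 0.0
```

Emit:
step_arm(increments=[[[0,0,0],[0,0,0]],[[0,0,0],[0,0,0]],[[0,0,0],[0,0,0]],[[0,0,0],[0,0,0]],[[0,0,0],[0,0,0]],[[0,0,0],[0,0,0]],[[0,0,0],[0,0,0]],[[0,0,0],[0,0,0]]], fingers=-1, grip_force=40)

```text
time: 4.53
eef_pos: [0.4435, -0.0867, 0.0313]
tcp_rot: [0.705, 0.71, 0.001, 0.001]
contact_force: [-2.1, 1.1, 6.0]
opening: 0.656
finger_force: 41.9
```

Emit:
step_arm(increments=[[[0,0,10],[0,0,0]],[[0,0,20],[0,0,0]],[[0,0,25],[0,0,0]],[[10,3,15],[0,0,0]],[[25,5,0],[0,0,0]],[[30,6,0],[0,0,0]],[[30,6,0],[0,0,0]],[[30,6,0],[0,0,0]]])

```text
time: 5.2
eef_pos: [0.5681, -0.0597, 0.1]
tcp_rot: [0.705, 0.71, 0.0, 0.0]
contact_force: [1.3, -1.0, -1.9]
opening: 0.656
finger_force: 43.5
```

Emit:
step_arm(increments=[[[20,5,0],[0,0,0]],[[10,2,0],[0,0,0]],[[0,0,0],[0,0,0]],[[0,0,0],[0,0,0]]])

```text
time: 5.53
eef_pos: [0.5962, -0.0531, 0.0991]
tcp_rot: [0.704, 0.71, -0.001, -0.001]
contact_force: [0.3, 0.2, -1.8]
opening: 0.659
finger_force: 43.5
```

```bash
python3 g.py b 205 60 165 110
```

```text
[ 0.5955 -0.0532  0.0989]
```

View pics/b.png

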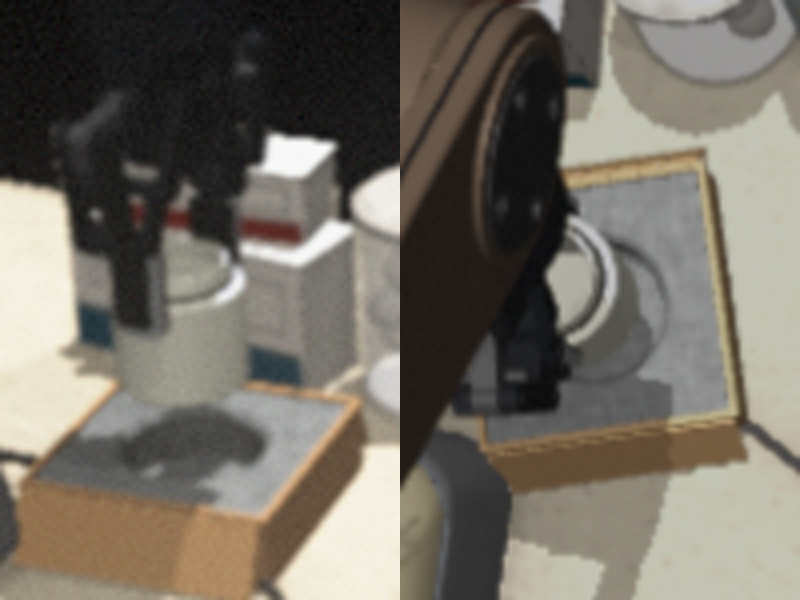

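```bash
python3 - <<'E'
from h import *
for x,y in((.5955,-.0816),): print((proj("top",(x,y,.1146))[0]-[165,110]+.5)*4-.5+[400,0])
E
```

```text
[621.34647175 277.78889131]
```

Emit:
step_arm(increments=[[[2.5,0,-10],[0,0,0]],[[0,0,-15],[0,0,0]],[[0,0,-10],[0,0,0]],[[0,0,0],[0,0,0]],[[0,0,0],[0,0,0]]])

```text
time: 6.05
eef_pos: [0.5984, -0.0531, 0.0631]
tcp_rot: [0.705, 0.709, -0.001, -0.001]
contact_force: [0.2, 0.1, -2.6]
opening: 0.655
finger_force: 43.5
```

Emit:
step_arm(increments=[[[0,0,-5],[0,0,0]],[[0,0,-5],[0,0,0]],[[0,0,-5],[0,0,0]],[[0,0,-4],[0,0,0]],[[0,0,-2],[0,0,0]],[[0,0,0],[0,0,0]],[[0,0,0],[0,0,0]]])

```text
time: 6.63
eef_pos: [0.5996, -0.0532, 0.0432]
tcp_rot: [0.705, 0.71, -0.0, -0.0]
contact_force: [-0.3, 0.1, -2.8]
opening: 0.659
finger_force: 43.5
```

Emit:
step_arm(increments=[[[0,0,-1],[0,0,0]],[[0,0,-1],[0,0,0]],[[0,0,0],[0,0,0]],[[0,0,0],[0,0,0]]])

```text
time: 6.97
eef_pos: [0.5998, -0.0532, 0.0415]
tcp_rot: [0.705, 0.71, 0.0, 0.0]
contact_force: [0.5, -0.3, -1.2]
opening: 0.655
finger_force: 43.5
```

Emit:
step_arm(increments=[[[0,0,0],[0,0,0]],[[0,0,0],[0,0,0]],[[0,0,0],[0,0,0]],[[0,0,0],[0,0,0]],[[0,0,5],[0,0,0]],[[0,0,15],[0,0,0]],[[0,0,25],[0,0,0]],[[0,0,35],[0,0,0]]], fingers=1)

```text
time: 7.63
eef_pos: [0.5974, -0.0526, 0.1194]
tcp_rot: [0.705, 0.71, -0.002, -0.003]
contact_force: [1.0, 0.8, -0.7]
opening: 1.001
finger_force: 0.0
```

Emit:
step_arm(increments=[[[0,-20,20],[0,0,0]],[[-6,-35,0],[0,0,0]],[[-8,-35,0],[0,0,0]],[[-10,-30,0],[0,0,0]],[[-10,-20,0],[0,0,0]],[[-5,-6,0],[0,0,0]],[[0,0,0],[0,0,0]]])

```text
time: 8.22
eef_pos: [0.5599, -0.2006, 0.1417]
tcp_rot: [0.706, 0.709, 0.0, 0.0]
contact_force: [-0.4, -0.1, 0.2]
opening: 0.996
finger_force: 0.0
```

```bash
python3 g.py c 205 110 170 140
```

```text
[ 0.5608 -0.1986  0.1415]
```

View pics/c.png

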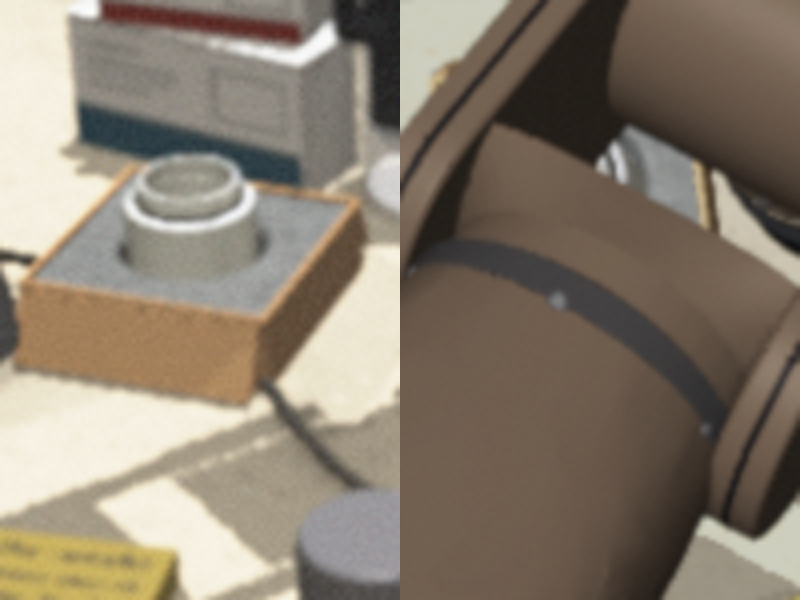

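The canister stands level in the well. Now the sleeve.

Emit:
step_arm(increments=[[[0,0,-20],[0,0,0]],[[0,-1,-25],[0,0,0]],[[0,0,-22],[0,0,0]],[[0,0,-14],[0,0,0]],[[0,0,-5],[0,0,0]],[[0,0,0],[0,0,0]],[[0,0,0],[0,0,0]]], fingers=0.4)

```text
time: 8.9
eef_pos: [0.5614, -0.1999, 0.056]
tcp_rot: [0.704, 0.71, 0.0, 0.0]
contact_force: [0.0, -0.5, 0.2]
opening: 0.702
finger_force: 0.0
```

Emit:
step_arm(increments=[[[0,0,-1],[0,0,0]],[[0,0,0],[0,0,0]],[[0,0,0],[0,0,0]],[[0,0,0],[0,0,0]],[[0,0,0],[0,0,0]],[[0,0,0],[0,0,0]],[[0,0,0],[0,0,0]],[[0,0,0],[0,0,0]]], fingers=-1, grip_force=30)

```text
time: 9.57
eef_pos: [0.5618, -0.2008, 0.0561]
tcp_rot: [0.705, 0.71, 0.0, 0.001]
contact_force: [-0.2, -0.5, 5.3]
opening: 0.405
finger_force: 29.9
```

Emit:
step_arm(increments=[[[0,0,5],[0,0,0]],[[0,0,10],[0,0,0]],[[0,0,15],[0,0,0]],[[0,0,20],[0,0,0]],[[0,0,25],[0,0,0]],[[0,0,15],[0,0,0]],[[0,0,0],[0,0,0]]])

```text
time: 10.15
eef_pos: [0.5628, -0.2014, 0.1492]
tcp_rot: [0.705, 0.71, 0.001, 0.004]
contact_force: [0.0, -0.7, 0.7]
opening: 0.4
finger_force: 30.0
```

```bash
python3 g.py d 270 80 240 140
```

```text
[ 0.5607 -0.2002  0.1447]
```

View pics/d.png

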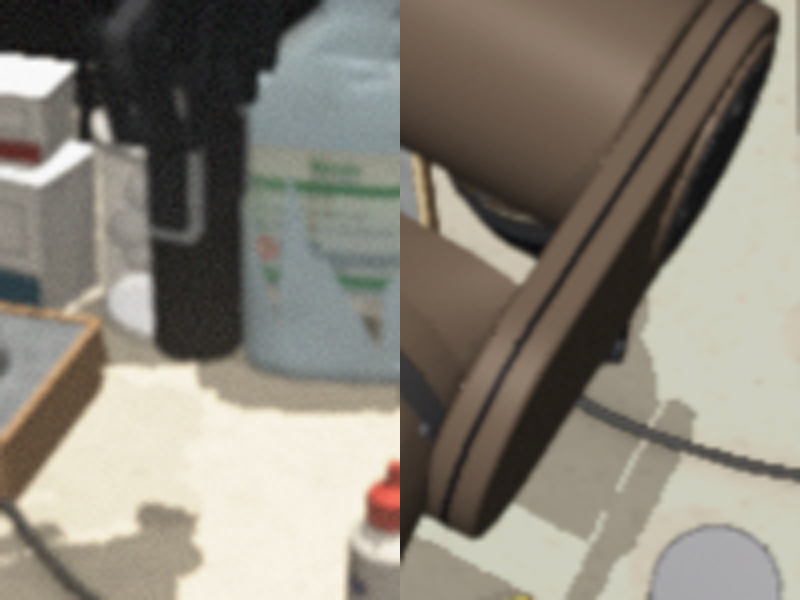

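Emit:
step_arm(increments=[[[3,8,5],[0,0,0]],[[8,30,0],[0,0,0]],[[9,35,0],[0,0,0]],[[9,35,0],[0,0,0]],[[7,28,0],[0,0,0]],[[3,11,0],[0,0,0]],[[0,0,0],[0,0,0]],[[0,0,0],[0,0,0]]])

```text
time: 10.92
eef_pos: [0.599, -0.0528, 0.1482]
tcp_rot: [0.704, 0.71, -0.001, -0.001]
contact_force: [0.4, 0.8, -0.1]
opening: 0.407
finger_force: 30.0
```

```bash
python3 g.py e 205 70 165 110; python3 - <<'E'
import cv2
s=cv2.imread("pics/e_scene.png")[95:170,220:290]; cv2.imwrite("pics/e2.png",cv2.resize(s,None,fx=8,fy=8,interpolation=cv2.INTER_CUBIC))
E
```

```text
[ 0.5992 -0.0542  0.1487]
```

View pics/e2.png

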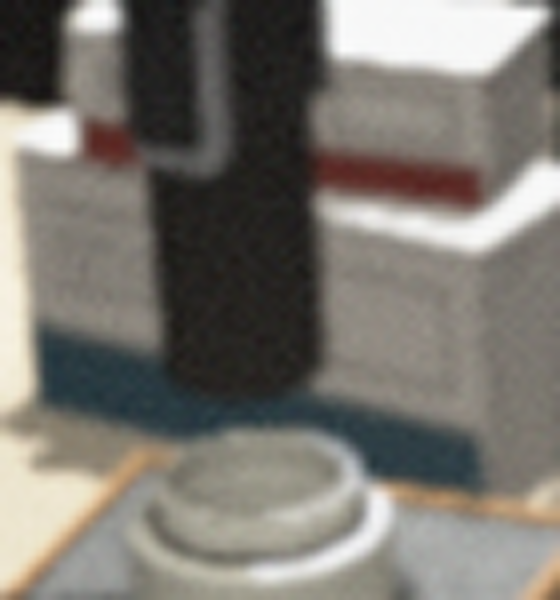

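```bash
python3 - <<'E'
from h import *
a=np.linspace(0,6.283,73)
def e(x,y,z,r):
    q=((proj("scene",np.c_[x+r*np.cos(a),y+r*np.sin(a),0*a+z])-[220,95]+.5)*8-.5); return q.min(0).round(0),q.max(0).round(0)
for x,y in((.5992,-.0535),(.6022,-.0535),(.5992,-.0505)):
  print("sleeve bot",*e(x,y,.0926,.018),"rim out",*e(x,y,.067,.0225),"shoulder",*e(x,y,.057,.029))
E
```

```text
sleeve bot [169. 336.] [335. 408.] rim out [156. 432.] [362. 525.] shoulder [130. 459.] [394. 580.]
sleeve bot [176. 330.] [342. 402.] rim out [164. 426.] [369. 519.] shoulder [137. 453.] [401. 574.]
sleeve bot [157. 333.] [323. 405.] rim out [145. 429.] [350. 522.] shoulder [119. 456.] [382. 577.]
```

```bash
cat > ed.py <<'E'
import cv2,numpy as np,sys
from h import *
def edges(f,rows,u0):
    g=cv2.GaussianBlur(cv2.imread(f,0),(0,0),.8).astype(float); o=[]
    for v in rows:
        r=g[v]; d=np.diff(r); 
        L=u0-14+np.argmin(d[u0-14:u0-3]); Rr=u0+3+np.argmax(d[u0+3:u0+14])
        sub=lambda i,s:i+.5+np.clip(.5*(s*d[i-1]-s*d[i+1])/(s*d[i-1]-2*s*d[i]+s*d[i+1]+1e-9),-1,1)
        o.append((v,sub(L,-1),sub(Rr,1)))
    return np.array(o)
def cyl(x,y,z0,r,rows):
    a=np.linspace(0,6.283,181); P=[]
    zs=np.linspace(z0,z0+.05,60)
    d=np.array([x,y])-C["scene"]["eye"][:2]; d/=np.linalg.norm(d); n=np.array([-d[1],d[0]])
    k=[proj("scene",np.c_[x+s*r*n[0]+0*zs,y+s*r*n[1]+0*zs,zs]) for s in(1,-1)]
    return np.array([(v,*[np.interp(-v,-q[:,1],q[:,0]) for q in k]) for v in rows])
rows=range(120,140,2)
e=edges("pics/e_scene.png",rows,250); c=cyl(.5992,-.0535,.0926,.018,rows)
print(np.c_[e,c[:,1:],e[:,1:].mean(1)-c[:,1:].mean(1)].round(1))
rows=range(145,165,2)
e=edges("pics/d_scene.png",rows,319); c=cyl(.5607,-.1995,.0886,.018,rows)
print(np.c_[e,c[:,1:],e[:,1:].mean(1)-c[:,1:].mean(1)].round(1))
rows=range(188,208,2)
e=edges("pics/scene0.png",rows,319); c=cyl(.561,-.1995,0.01,.018,rows)
print(np.c_[e,c[:,1:],e[:,1:].mean(1)-c[:,1:].mean(1)].round(1))
E
python3 ed.py
```

```text
[[120.  238.2 258.8 239.  260.3  -1.1]
 [122.  238.4 259.3 239.1 260.4  -0.9]
 [124.  238.7 259.4 239.3 260.5  -0.9]
 [126.  238.9 259.5 239.4 260.6  -0.9]
 [128.  238.7 259.6 239.6 260.7  -1. ]
 [130.  239.  259.6 239.7 260.9  -1. ]
 [132.  239.4 259.7 239.9 261.   -0.9]
 [134.  239.6 259.7 240.  261.1  -0.9]
 [136.  239.8 260.1 240.2 261.2  -0.8]
 [138.  239.8 260.  240.4 261.3  -0.9]]
[[145.  307.3 330.1 305.9 329.    1.3]
 [147.  307.4 330.1 306.  329.    1.2]
 [149.  307.4 330.2 306.  329.    1.3]
 [151.  307.6 330.3 306.  329.    1.4]
 [153.  307.7 330.3 306.1 329.    1.4]
 [155.  307.7 330.2 306.1 329.    1.4]
 [157.  307.8 330.3 306.2 329.    1.5]
 [159.  308.1 330.3 306.2 329.    1.6]
 [161.  308.1 330.4 306.2 329.    1.6]
 [163.  308.  330.4 306.3 329.    1.6]]
[[1.880e+02 3.078e+02 3.289e+02 3.069e+02 3.291e+02 3.000e-01]
 [1.900e+02 3.078e+02 3.289e+02 3.069e+02 3.291e+02 3.000e-01]
 [1.920e+02 3.078e+02 3.289e+02 3.070e+02 3.291e+02 3.000e-01]
 [1.940e+02 3.078e+02 3.289e+02 3.070e+02 3.291e+02 3.000e-01]
 [1.960e+02 3.080e+02 3.289e+02 3.071e+02 3.291e+02 4.000e-01]
 [1.980e+02 3.082e+02 3.290e+02 3.071e+02 3.291e+02 5.000e-01]
 [2.000e+02 3.082e+02 3.289e+02 3.071e+02 3.291e+02 4.000e-01]
 [2.020e+02 3.082e+02 3.290e+02 3.072e+02 3.291e+02 4.000e-01]
 [2.040e+02 3.082e+02 3.290e+02 3.072e+02 3.291e+02 4.000e-01]
 [2.060e+02 3.081e+02 3.290e+02 3.073e+02 3.291e+02 4.000e-01]]
```

```bash
python3 - <<'E'
from plant import cams,readout
import cv2,numpy as np
I=[];P=[]
for k in range(8):
    I.append(cams.read_camera("scene")[:,:,::-1].astype(float)); P.append(readout.get_state()["eef_pos"])
print((np.array(P)*1000).round(1).tolist(),np.mean(P,0).round(4))
m=np.mean(I,0).astype(np.uint8); cv2.imwrite("pics/f_scene.png",m)
cv2.imwrite("pics/f.png",cv2.resize(m[125:187,220:290],None,fx=9,fy=9,interpolation=cv2.INTER_CUBIC))
E
sed -i '/^rows=range(145/,$d; s/e_scene/f_scene/' ed.py; python3 ed.py | tail -4
```

```text
[[599.2, -54.5, 148.9], [599.3, -54.6, 149.1], [599.4, -54.5, 149.2], [599.5, -54.4, 149.3], [599.5, -54.3, 149.3], [599.6, -54.1, 149.4], [599.6, -53.9, 149.4], [599.6, -53.7, 149.4]] [ 0.5995 -0.0542  0.1492]
 [ 1.320e+02  2.402e+02  2.607e+02  2.399e+02  2.610e+02  0.000e+00]
 [ 1.340e+02  2.404e+02  2.607e+02  2.400e+02  2.611e+02  0.000e+00]
 [ 1.360e+02  2.406e+02  2.609e+02  2.402e+02  2.612e+02  0.000e+00]
 [ 1.380e+02  2.407e+02  2.610e+02  2.404e+02  2.613e+02  0.000e+00]]
```

View pics/f.png

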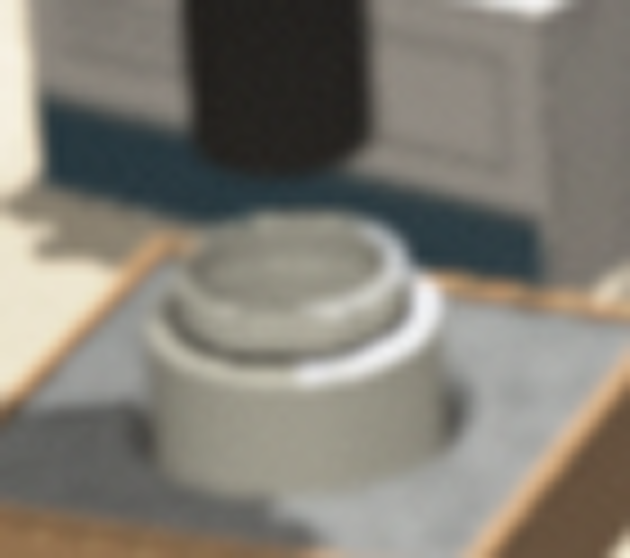

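```bash
python3 - <<'E'
from h import *
a=np.linspace(0,6.283,181)
def bot(x,y,z,r=.018): q=proj("scene",np.c_[x+r*np.cos(a),y+r*np.sin(a),0*a+z]); i=q[:,1].argmax(); return q[i]
for f,p in(("scene0",(.561,-.1995,0)),("d_scene",(.5607,-.1995,.0886)),("f_scene",(.5995,-.0536,.0931))):
    u,v=bot(*p); g=cv2.imread(f"pics/{f}.png",0).astype(float)[:,int(u)-3:int(u)+4].mean(1); k=int(v)
    print(f,u.round(1),v.round(1),{i:int(g[i]) for i in range(k-5,k+5)})
u=int(proj("scene",(.5998,-.0526,.034))[0][0]); g=cv2.imread("pics/f_scene.png",0).astype(float)[:,u-2:u+3].mean(1)
q=proj("scene",np.c_[.5998+.0225*np.cos(a),-.0526+.0225*np.sin(a),0*a+.067]); print(u,q.min(0),q.max(0)); print({i:int(g[i]) for i in range(143,182)})
E
```

```text
scene0 318.0 221.8 {216: 53, 217: 53, 218: 56, 219: 70, 220: 102, 221: 143, 222: 180, 223: 213, 224: 231, 225: 236}
d_scene 317.4 174.4 {169: 67, 170: 123, 171: 183, 172: 211, 173: 217, 174: 220, 175: 222, 176: 226, 177: 231, 178: 231}
f_scene 249.9 145.2 {140: 35, 141: 36, 142: 35, 143: 37, 144: 43, 145: 49, 146: 53, 147: 58, 148: 85, 149: 123}
252 [238.85250239 148.2892654 ] [264.57110615 159.89316594]
{143: 37, 144: 43, 145: 50, 146: 54, 147: 59, 148: 92, 149: 133, 150: 142, 151: 140, 152: 140, 153: 147, 154: 154, 155: 149, 156: 145, 157: 144, 158: 148, 159: 160, 160: 169, 161: 168, 162: 164, 163: 148, 164: 121, 165: 147, 166: 195, 167: 195, 168: 168, 169: 154, 170: 154, 171: 154, 172: 154, 173: 154, 174: 155, 175: 154, 176: 154, 177: 154, 178: 154, 179: 155, 180: 157, 181: 155}
```

Emit:
step_arm(increments=[[[0,0,-8],[0,0,0]],[[0,0,-8],[0,0,0]],[[0,0,-8],[0,0,0]],[[0,0,-5],[0,0,0]],[[0,0,-4],[0,0,0]],[[0,0,-4],[0,0,0]],[[0,0,0],[0,0,0]],[[0,0,0],[0,0,0]]])

```text
time: 12.08
eef_pos: [0.5996, -0.0531, 0.1121]
tcp_rot: [0.705, 0.71, -0.0, -0.0]
contact_force: [-0.0, -0.1, -0.8]
opening: 0.403
finger_force: 30.0
```

Emit:
step_arm(increments=[[[0,0,-5],[0,0,0]],[[0,0,-5],[0,0,0]],[[0,0,-5],[0,0,0]],[[0,0,-5],[0,0,0]],[[0,0,-5],[0,0,0]],[[0,0,-5],[0,0,0]],[[0,0,0],[0,0,0]],[[0,0,0],[0,0,0]]])

```text
time: 12.75
eef_pos: [0.5993, -0.0531, 0.0817]
tcp_rot: [0.705, 0.71, -0.0, -0.0]
contact_force: [-0.0, 0.7, -0.0]
opening: 0.402
finger_force: 30.0
```

Emit:
step_arm(increments=[[[0,0,-4],[0,0,0]],[[0,0,-4],[0,0,0]],[[0,0,-2],[0,0,0]],[[0,0,-1],[0,0,0]],[[0,0,0],[0,0,0]],[[0,0,0],[0,0,0]]])

```text
time: 13.25
eef_pos: [0.5997, -0.0532, 0.0713]
tcp_rot: [0.705, 0.71, 0.0, 0.0]
contact_force: [0.4, -0.1, -0.2]
opening: 0.403
finger_force: 30.0
```

Release with a modest opening and rise, then go to the tube.

Emit:
step_arm(increments=[[[0,0,0],[0,0,0]],[[0,0,0],[0,0,0]],[[0,0,0],[0,0,0]],[[0,0,0],[0,0,0]],[[0,0,10],[0,0,0]],[[0,0,20],[0,0,0]],[[0,0,30],[0,0,0]],[[0,0,30],[0,0,0]]], fingers=0.4)

```text
time: 13.92
eef_pos: [0.5989, -0.053, 0.162]
tcp_rot: [0.705, 0.71, -0.001, -0.001]
contact_force: [0.0, -0.5, 0.6]
opening: 0.702
finger_force: 0.0
```

Emit:
step_arm(increments=[[[-20,-30,0],[0,0,0]],[[-25,-35,0],[0,0,0]],[[-25,-38,0],[0,0,0]],[[-25,-38,0],[0,0,0]],[[-25,-38,0],[0,0,0]],[[-25,-38,0],[0,0,0]],[[-25,-38,0],[0,0,0]],[[-18,-30,0],[0,0,0]]])

```text
time: 14.58
eef_pos: [0.4213, -0.3231, 0.1625]
tcp_rot: [0.705, 0.709, -0.0, 0.001]
contact_force: [1.1, 0.1, -0.6]
opening: 0.698
finger_force: 0.0
```

Emit:
step_arm(increments=[[[-4,-9,0],[0,0,0]],[[0,0,0],[0,0,0]],[[0,0,0],[0,0,0]],[[0,0,0],[0,0,0]],[[0,0,0],[0,0,0]]], fingers=0.2)

```text
time: 15.0
eef_pos: [0.4197, -0.3287, 0.1613]
tcp_rot: [0.704, 0.71, 0.0, -0.0]
contact_force: [0.3, -0.1, 0.2]
opening: 0.601
finger_force: 0.0
```

```bash
python3 g.py k 205 110 165 110; python3 - <<'E'
import cv2,numpy as np
s=cv2.imread("pics/k_scene.png"); t=cv2.imread("pics/k_top.png")
r=lambda i,f:cv2.resize(i,None,fx=f,fy=f,interpolation=cv2.INTER_CUBIC)
a=r(s[110:210,205:305],4);b=r(t[140:240,165:265],4);c=r(s[190:260,325:425],4);d=r(t[250:320,335:435],4)
cv2.imwrite("pics/k2.png",r(np.vstack([np.hstack([a,b]),np.hstack([c,d])]),.85))
E
```

```text
[ 0.4197 -0.3288  0.1613]
```

View pics/k2.png

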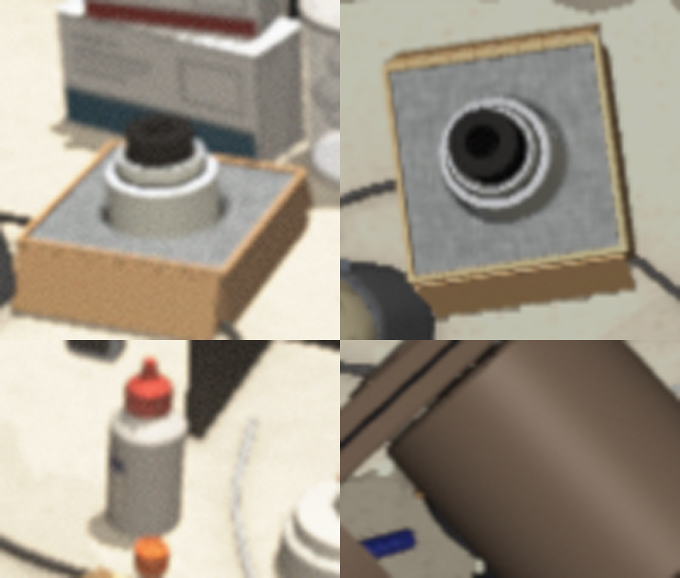

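```bash
python3 - <<'E'
from h import *
g=lambda u,v:(165+(u-340)/3.4,140+v/3.4)
print("sleeve",atz("top",g(487,146),.080).round(4),"bore",atz("top",g(483.5,143),.080).round(4),"shoulder",atz("top",g(495.5,153.5),.057).round(4))
E
```

```text
sleeve [ 0.5969 -0.0537  0.08  ] bore [ 0.5985 -0.0519  0.08  ] shoulder [ 0.5977 -0.0522  0.057 ]
```

Emit:
step_arm(increments=[[[-6,-10,-20],[0,0,0]],[[-5,-7,-20],[0,0,0]],[[-2,-2,-20],[0,0,0]],[[0,0,-15],[0,0,0]],[[0,0,0],[0,0,0]],[[0,0,0],[0,0,0]],[[0,0,0],[0,0,0]]], fingers=-0.1)

```text
time: 15.68
eef_pos: [0.4068, -0.3492, 0.0873]
tcp_rot: [0.704, 0.71, -0.0, 0.001]
contact_force: [0.4, -0.4, 0.7]
opening: 0.452
finger_force: 0.0
```

Emit:
step_arm(increments=[[[1,1,-8],[0,0,0]],[[0,0,-9],[0,0,0]],[[0,0,-6],[0,0,0]],[[0,0,-3],[0,0,0]],[[0,0,0],[0,0,0]],[[0,0,0],[0,0,0]],[[0,0,0],[0,0,0]],[[0,0,0],[0,0,0]]])

```text
time: 16.35
eef_pos: [0.4071, -0.3484, 0.0607]
tcp_rot: [0.705, 0.71, -0.0, 0.0]
contact_force: [-0.4, 0.4, 0.1]
opening: 0.45
finger_force: 0.0
```

Emit:
step_arm(increments=[[[0,0,0],[0,0,0]],[[0,0,0],[0,0,0]],[[0,0,0],[0,0,0]],[[0,0,0],[0,0,0]],[[0,0,0],[0,0,0]],[[0,0,0],[0,0,0]],[[0,0,0],[0,0,0]],[[0,0,0],[0,0,0]]], fingers=-1, grip_force=25)

```text
time: 17.02
eef_pos: [0.4071, -0.3484, 0.0607]
tcp_rot: [0.705, 0.71, -0.0, 0.0]
contact_force: [-0.4, 0.2, 3.2]
opening: 0.173
finger_force: 24.5
```

Emit:
step_arm(increments=[[[0,0,4],[0,0,0]],[[0,0,10],[0,0,0]],[[0,0,15],[0,0,0]],[[0,0,20],[0,0,0]],[[0,0,20],[0,0,0]],[[0,0,15],[0,0,0]],[[0,0,10],[0,0,0]],[[0,0,5],[0,0,0]]])

```text
time: 17.68
eef_pos: [0.4075, -0.3487, 0.1615]
tcp_rot: [0.705, 0.71, -0.0, 0.002]
contact_force: [0.3, -0.4, -0.1]
opening: 0.177
finger_force: 24.4
```

Emit:
step_arm(increments=[[[4,6,0],[0,0,0]],[[10,16,0],[0,0,0]],[[15,24,0],[0,0,0]],[[18,28,0],[0,0,0]],[[18,28,0],[0,0,0]],[[18,28,0],[0,0,0]],[[18,28,0],[0,0,0]],[[18,28,0],[0,0,0]]])

```text
time: 18.35
eef_pos: [0.5258, -0.1597, 0.1577]
tcp_rot: [0.705, 0.71, -0.0, -0.001]
contact_force: [0.7, -0.2, -0.3]
opening: 0.176
finger_force: 24.4
```

Emit:
step_arm(increments=[[[18,28,0],[0,0,0]],[[18,28,0],[0,0,0]],[[15,24,0],[0,0,0]],[[10,16,0],[0,0,0]],[[5,8,0],[0,0,0]],[[2,2,0],[0,0,0]],[[0,0,0],[0,0,0]],[[0,0,0],[0,0,0]]])

```text
time: 19.02
eef_pos: [0.5933, -0.0567, 0.1587]
tcp_rot: [0.705, 0.709, -0.001, -0.0]
contact_force: [-0.1, -0.6, 0.6]
opening: 0.172
finger_force: 24.4
```

Emit:
step_arm(increments=[[[0,0,0],[0,0,0]],[[0,0,0],[0,0,0]],[[0,0,0],[0,0,0]],[[0,0,0],[0,0,0]],[[0,0,0],[0,0,0]],[[0,0,0],[0,0,0]]])

```text
time: 19.52
eef_pos: [0.5939, -0.0564, 0.1594]
tcp_rot: [0.705, 0.709, 0.0, 0.0]
contact_force: [-0.2, 0.3, 0.2]
opening: 0.174
finger_force: 24.4
```

Emit:
step_arm(increments=[[[3,2,0],[0,0,0]],[[2.5,1,0],[0,0,0]],[[0,0,-8],[0,0,0]],[[0,0,-8],[0,0,0]],[[0,0,-6],[0,0,0]],[[0,0,0],[0,0,0]],[[0,0,0],[0,0,0]],[[0,0,0],[0,0,0]]])

```text
time: 20.18
eef_pos: [0.5994, -0.0531, 0.1371]
tcp_rot: [0.705, 0.71, -0.0, -0.0]
contact_force: [0.1, 0.4, -0.0]
opening: 0.173
finger_force: 24.4
```

Emit:
step_arm(increments=[[[0,0,0],[0,0,0]],[[0,0,0],[0,0,0]],[[0,0,0],[0,0,0]],[[0,0,0],[0,0,0]]])

```text
time: 20.52
eef_pos: [0.5996, -0.0532, 0.1377]
tcp_rot: [0.705, 0.71, 0.0, 0.0]
contact_force: [0.2, 0.3, -0.1]
opening: 0.174
finger_force: 24.4
```

```bash
python3 - <<'E'
from plant import cams,readout
from h import *
I=[];P=[]
for k in range(6):
    I.append(cams.read_camera("scene")[:,:,::-1].astype(float)); P.append(readout.get_state()["eef_pos"])
p=np.mean(P,0); print(p.round(4))
m=np.mean(I,0).astype(np.uint8); cv2.imwrite("pics/t_scene.png",m)
cv2.imwrite("pics/t.png",cv2.resize(m[100:175,215:290],None,fx=8,fy=8,interpolation=cv2.INTER_CUBIC))
a=np.linspace(0,6.283,181)
def e(x,y,z,r):
    q=((proj("scene",np.c_[x+r*np.cos(a),y+r*np.sin(a),0*a+z])-[215,100]+.5)*8-.5); return q.min(0).round(0),q.max(0).round(0)
x,y=p[0],p[1]+.0004
print("tube bot",e(x,y,p[2]-.0487,.006),"tube cap bottom",e(x,y,p[2]-.0487+.046,.0075));print("sleeve top",e(x,y,.080,.018),"bore",e(x,y,.08,.0085))
E
```

```text
[ 0.5995 -0.0531  0.1374]
tube bot (array([263., 334.]), array([318., 358.])) tube cap bottom (array([242., 136.]), array([313., 165.]))
sleeve top (array([210., 347.]), array([376., 420.])) bore (array([254., 365.]), array([332., 400.]))
```

View pics/t.png

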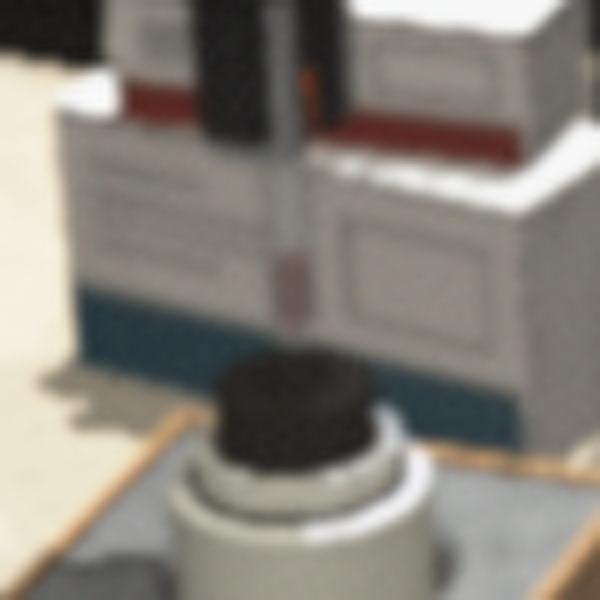

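Emit:
step_arm(increments=[[[0,0,-5],[0,0,0]],[[0,0,-5],[0,0,0]],[[0,0,-5],[0,0,0]],[[0,0,-5],[0,0,0]],[[0,0,-4],[0,0,0]],[[0,0,0],[0,0,0]],[[0,0,0],[0,0,0]]])

```text
time: 21.4
eef_pos: [0.5989, -0.053, 0.1124]
tcp_rot: [0.705, 0.71, -0.0, -0.001]
contact_force: [-0.2, 0.1, -0.6]
opening: 0.17
finger_force: 24.7
```

Emit:
step_arm(increments=[[[0,0,-5],[0,0,0]],[[0,0,-5],[0,0,0]],[[0,0,-5],[0,0,0]],[[0,0,-5],[0,0,0]],[[0,0,-4],[0,0,0]],[[0,0,-2],[0,0,0]],[[0,0,0],[0,0,0]],[[0,0,0],[0,0,0]]])

```text
time: 22.07
eef_pos: [0.5993, -0.0531, 0.0871]
tcp_rot: [0.705, 0.71, -0.0, -0.0]
contact_force: [0.7, -0.3, 0.9]
opening: 0.174
finger_force: 24.7
```

Emit:
step_arm(increments=[[[0,0,-1],[0,0,0]],[[0,0,-0.5],[0,0,0]],[[0,0,0],[0,0,0]],[[0,0,0],[0,0,0]]])

```text
time: 22.4
eef_pos: [0.5995, -0.0532, 0.0859]
tcp_rot: [0.705, 0.71, 0.0, 0.0]
contact_force: [-0.2, -0.3, 0.6]
opening: 0.173
finger_force: 24.7
```

Emit:
step_arm(increments=[[[0,0,0],[0,0,0]],[[0,0,0],[0,0,0]],[[0,0,0],[0,0,0]],[[0,0,10],[0,0,0]],[[0,0,15],[0,0,0]],[[0,0,25],[0,0,0]],[[0,0,30],[0,0,0]],[[0,0,10],[0,0,0]]], fingers=-0.1)

```text
time: 23.07
eef_pos: [0.6019, -0.0537, 0.1816]
tcp_rot: [0.705, 0.71, 0.002, 0.004]
contact_force: [0.8, 0.7, 0.7]
opening: 0.452
finger_force: 0.0
```

Emit:
step_arm(increments=[[[-15,-15,0],[0,0,0]],[[-24,-24,0],[0,0,0]],[[-24,-24,0],[0,0,0]],[[-24,-24,0],[0,0,0]],[[-24,-24,0],[0,0,0]],[[-24,-24,0],[0,0,0]],[[-24,-24,0],[0,0,0]],[[-16,-16,0],[0,0,0]]], fingers=1)

```text
time: 23.73
eef_pos: [0.4225, -0.2295, 0.1758]
tcp_rot: [0.705, 0.709, -0.0, 0.0]
contact_force: [0.7, -0.2, 0.2]
opening: 0.996
finger_force: 0.0
```

Emit:
step_arm(increments=[[[-4,-4,0],[0,0,0]],[[0,0,0],[0,0,0]],[[0,0,0],[0,0,0]],[[0,0,0],[0,0,0]],[[0,0,0],[0,0,0]],[[0,0,0],[0,0,0]]])

```text
time: 24.23
eef_pos: [0.4211, -0.2314, 0.1757]
tcp_rot: [0.704, 0.71, 0.0, -0.0]
contact_force: [-0.0, -0.1, 0.8]
opening: 1.003
finger_force: 0.0
```

```bash
python3 g.py u 205 90 165 130
```

```text
[ 0.4209 -0.2316  0.1757]
```

View pics/u.png

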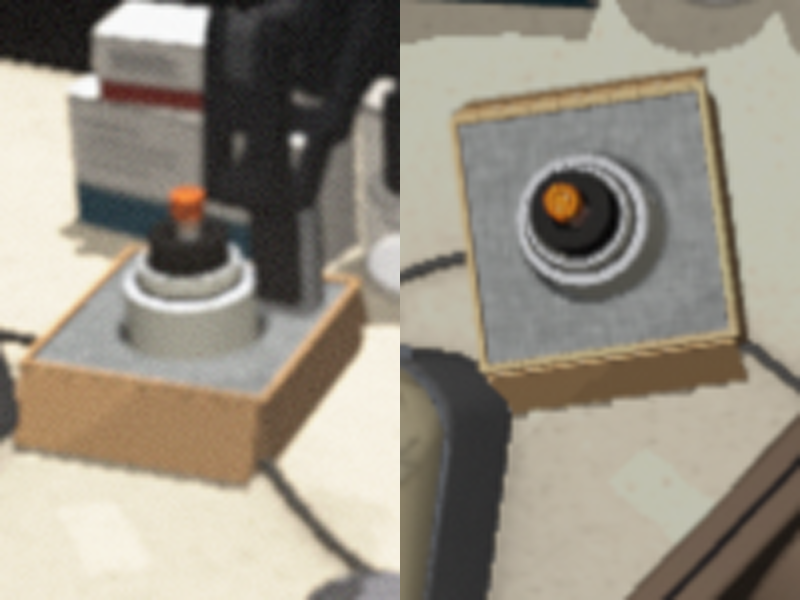

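```bash
python3 - <<'E'
from h import *
a=np.linspace(0,6.283,73)
def ext(n,p,r,o):
    q=(proj(n,np.c_[p[0]+r*np.cos(a),p[1]+r*np.sin(a),0*a+p[2]])-o+.5)*4-.5; return np.r_[q.min(0),q.max(0)].round(0)
x,y=.598,-.053
for z in(.099,.103,.107): print(z,ext("scene",(x,y,z),.0075,[205,90]),ext("top",(x,y,z),.0075,[165,130])+[400,0,400,0],"underside",ext("scene",(x,y,z-.017),.0075,[205,90]))
print("sleeve",ext("scene",(x,y,.08),.018,[205,90]),ext("top",(x,y,.08),.018,[165,130])+[400,0,400,0])
i=cv2.imread("pics/u_scene.png").astype(int); u=251; print([(v,*i[v,u]) for v in range(134,153)])
E
```

```text
0.099 [165. 185. 200. 200.] [543. 184. 579. 219.] underside [168. 221. 202. 236.]
0.103 [164. 177. 199. 192.] [541. 181. 577. 217.] underside [167. 213. 202. 228.]
0.107 [164. 169. 199. 183.] [538. 179. 574. 215.] underside [166. 204. 201. 219.]
sleeve [144. 214. 227. 251.] [531. 169. 615. 253.]
[(134, np.int64(130), np.int64(137), np.int64(145)), (135, np.int64(129), np.int64(142), np.int64(160)), (136, np.int64(106), np.int64(138), np.int64(189)), (137, np.int64(78), np.int64(130), np.int64(221)), (138, np.int64(68), np.int64(139), np.int64(239)), (139, np.int64(63), np.int64(138), np.int64(240)), (140, np.int64(54), np.int64(111), np.int64(207)), (141, np.int64(45), np.int64(80), np.int64(161)), (142, np.int64(40), np.int64(67), np.int64(133)), (143, np.int64(44), np.int64(67), np.int64(131)), (144, np.int64(45), np.int64(72), np.int64(131)), (145, np.int64(70), np.int64(91), np.int64(134)), (146, np.int64(81), np.int64(99), np.int64(125)), (147, np.int64(96), np.int64(109), np.int64(128)), (148, np.int64(101), np.int64(112), np.int64(121)), (149, np.int64(97), np.int64(100), np.int64(105)), (150, np.int64(74), np.int64(73), np.int64(80)), (151, np.int64(48), np.int64(52), np.int64(52)), (152, np.int64(40), np.int64(44), np.int64(47))]
```

Emit:
step_arm(increments=[[[-2,-3,-25],[0,0,0]],[[-2.5,-3,-30],[0,0,0]],[[0,0,-30],[0,0,0]],[[0,0,-30],[0,0,0]],[[0,0,-20],[0,0,0]],[[0,0,-10],[0,0,0]],[[0,0,0],[0,0,0]],[[0,0,0],[0,0,0]]])

```text
time: 25.0
eef_pos: [0.4163, -0.2382, 0.0311]
tcp_rot: [0.704, 0.71, 0.0, 0.0]
contact_force: [0.3, 0.4, 0.3]
opening: 1.001
finger_force: 0.0
```

Emit:
step_arm(increments=[[[0,0,0],[0,0,0]],[[0,0,0],[0,0,0]],[[0,0,0],[0,0,0]],[[0,0,0],[0,0,0]]])

```text
time: 25.33
eef_pos: [0.4166, -0.2387, 0.032]
tcp_rot: [0.705, 0.71, 0.0, 0.001]
contact_force: [0.3, 0.4, 0.3]
opening: 1.0
finger_force: 0.0
```

Emit:
step_arm(increments=[[[0,1,-6],[0,0,0]],[[0,0,-4],[0,0,0]],[[0,0,0],[0,0,0]],[[0,0,0],[0,0,0]],[[0,0,0],[0,0,0]]])

```text
time: 25.75
eef_pos: [0.4158, -0.237, 0.0206]
tcp_rot: [0.705, 0.71, -0.0, -0.0]
contact_force: [-0.3, 0.6, -0.9]
opening: 1.001
finger_force: 0.0
```

Emit:
step_arm(increments=[[[0,0,0],[0,0,0]],[[0,0,0],[0,0,0]],[[0,0,0],[0,0,0]],[[0,0,0],[0,0,0]],[[0,0,0],[0,0,0]],[[0,0,0],[0,0,0]],[[0,0,0],[0,0,0]],[[0,0,0],[0,0,0]]], fingers=-1, grip_force=35)

```text
time: 26.42
eef_pos: [0.4163, -0.2375, 0.0213]
tcp_rot: [0.705, 0.71, 0.0, 0.001]
contact_force: [-0.5, -0.5, 4.1]
opening: 0.655
finger_force: 37.5
```

Emit:
step_arm(increments=[[[0,0,5],[0,0,0]],[[0,0,15],[0,0,0]],[[0,0,20],[0,0,0]],[[0,0,25],[0,0,0]],[[0,0,25],[0,0,0]],[[0,0,20],[0,0,0]],[[0,0,15],[0,0,0]],[[0,0,5],[0,0,0]]])

```text
time: 27.08
eef_pos: [0.4167, -0.2377, 0.1534]
tcp_rot: [0.705, 0.71, 0.0, 0.002]
contact_force: [0.3, -0.1, -0.2]
opening: 0.658
finger_force: 37.3
```

Emit:
step_arm(increments=[[[8,8,0],[0,0,0]],[[18,18,0],[0,0,0]],[[24,24,0],[0,0,0]],[[24,24,0],[0,0,0]],[[24,24,0],[0,0,0]],[[24,24,0],[0,0,0]],[[24,24,0],[0,0,0]],[[18,18,0],[0,0,0]]])

```text
time: 27.75
eef_pos: [0.5804, -0.0699, 0.1483]
tcp_rot: [0.704, 0.71, -0.0, -0.002]
contact_force: [-1.1, -0.6, -0.3]
opening: 0.659
finger_force: 37.3
```

Emit:
step_arm(increments=[[[10,10,0],[0,0,0]],[[6,6,0],[0,0,0]],[[2,2,0],[0,0,0]],[[0,0,0],[0,0,0]],[[0,0,0],[0,0,0]],[[0,0,0],[0,0,0]],[[0,0,0],[0,0,0]],[[0,0,0],[0,0,0]]])

```text
time: 28.42
eef_pos: [0.5976, -0.0559, 0.151]
tcp_rot: [0.705, 0.709, 0.0, 0.0]
contact_force: [0.5, -0.4, -1.1]
opening: 0.657
finger_force: 37.3
```

Emit:
step_arm(increments=[[[2,2.5,-5],[0,0,0]],[[0,0,-5],[0,0,0]],[[0,0,0],[0,0,0]],[[0,0,0],[0,0,0]],[[0,0,0],[0,0,0]],[[0,0,0],[0,0,0]],[[0,0,0],[0,0,0]],[[0,0,0],[0,0,0]]])

```text
time: 29.08
eef_pos: [0.6, -0.0526, 0.141]
tcp_rot: [0.705, 0.71, 0.0, 0.0]
contact_force: [-0.0, -0.3, -0.1]
opening: 0.656
finger_force: 37.3
```

```bash
python3 - <<'E'
from plant import cams,readout
from h import *
I=[];P=[]
for k in range(4):
    I.append(cams.read_camera("scene")[:,:,::-1].astype(float)); P.append(readout.get_state()["eef_pos"])
p=np.mean(P,0); print(p.round(4))
m=np.mean(I,0).astype(np.uint8); cv2.imwrite("pics/v_scene.png",m)
cv2.imwrite("pics/v.png",cv2.resize(m[95:170,215:290],None,fx=8,fy=8,interpolation=cv2.INTER_CUBIC))
a=np.linspace(0,6.283,181)
def e(x,y,z,r):
    q=((proj("scene",np.c_[x+r*np.cos(a),y+r*np.sin(a),0*a+z])-[215,95]+.5)*8-.5); return np.r_[q.min(0),q.max(0)].round(0)
x,y=p[:2]; b=p[2]-.0213
print("cap bottom",e(x,y,b,.0295),"sleeve top",e(x,y,.08,.018),"shoulder",e(x,y,.057,.029),"tubetop",e(x,y,.099,.0075))
E
```

```text
[ 0.6    -0.0526  0.141 ]
cap bottom [144. 199. 421. 313.] sleeve top [211. 386. 377. 459.] shoulder [169. 457. 433. 578.] tubetop [254. 327. 323. 357.]
```

View pics/v.png

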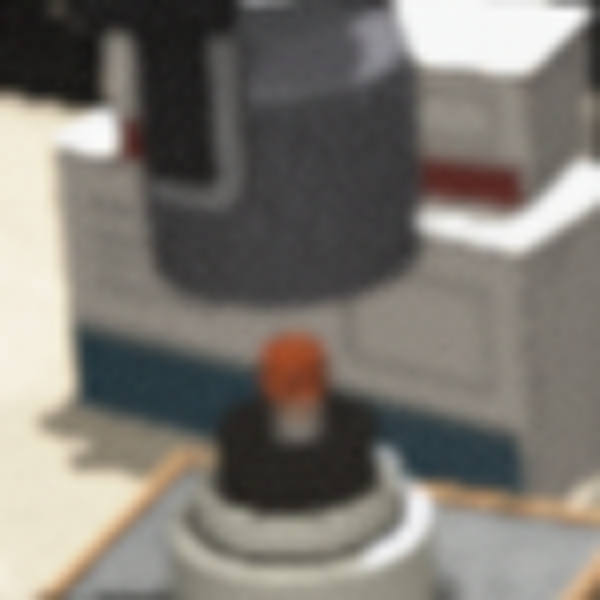

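Emit:
step_arm(increments=[[[0,0,-6],[0,0,0]],[[0,0,-6],[0,0,0]],[[0,0,-6],[0,0,0]],[[0,0,-6],[0,0,0]],[[0,0,-6],[0,0,0]],[[0,0,0],[0,0,0]],[[0,0,0],[0,0,0]]])

```text
time: 29.87
eef_pos: [0.5995, -0.0525, 0.1099]
tcp_rot: [0.705, 0.71, -0.0, -0.001]
contact_force: [0.1, -0.2, -0.5]
opening: 0.653
finger_force: 37.3
```

Emit:
step_arm(increments=[[[0,0,-5],[0,0,0]],[[0,0,-5],[0,0,0]],[[0,0,-5],[0,0,0]],[[0,0,-4],[0,0,0]],[[0,0,-4],[0,0,0]],[[0,0,-4],[0,0,0]],[[0,0,0],[0,0,0]],[[0,0,0],[0,0,0]]])

```text
time: 30.53
eef_pos: [0.5997, -0.0526, 0.0834]
tcp_rot: [0.705, 0.71, -0.0, -0.0]
contact_force: [-1.1, -0.8, -0.6]
opening: 0.657
finger_force: 37.3
```

Emit:
step_arm(increments=[[[0,0,-2],[0,0,0]],[[0,0,-2],[0,0,0]],[[0,0,-1],[0,0,0]],[[0,0,0],[0,0,0]],[[0,0,0],[0,0,0]],[[0,0,0],[0,0,0]]])

```text
time: 31.03
eef_pos: [0.6, -0.0527, 0.0789]
tcp_rot: [0.705, 0.71, 0.0, 0.0]
contact_force: [0.0, -0.4, 0.5]
opening: 0.655
finger_force: 37.3
```

Now at most 1 mm above the shoulder. Press down lightly to seat it.

Emit:
step_arm(increments=[[[0,0,-1],[0,0,0]],[[0,0,-1],[0,0,0]],[[0,0,0],[0,0,0]],[[0,0,0],[0,0,0]]])

```text
time: 31.37
eef_pos: [0.6003, -0.0527, 0.0783]
tcp_rot: [0.705, 0.71, -0.0, 0.0]
contact_force: [-2.6, 1.1, 5.8]
opening: 0.658
finger_force: 38.0
```

Contact came at exactly the expected height. Release, rise and look.

Emit:
step_arm(increments=[[[0,0,0],[0,0,0]],[[0,0,0],[0,0,0]],[[0,0,0],[0,0,0]],[[0,0,0],[0,0,0]],[[0,0,5],[0,0,0]],[[0,0,15],[0,0,0]],[[0,0,25],[0,0,0]],[[0,0,35],[0,0,0]]], fingers=1)

```text
time: 32.03
eef_pos: [0.5977, -0.0521, 0.1544]
tcp_rot: [0.705, 0.71, -0.002, -0.003]
contact_force: [0.8, -0.7, -0.5]
opening: 1.0
finger_force: 0.0
```

Emit:
step_arm(increments=[[[-15,-15,20],[0,0,0]],[[-20,-20,15],[0,0,0]],[[-20,-20,0],[0,0,0]],[[-20,-20,0],[0,0,0]],[[-20,-20,0],[0,0,0]],[[-20,-20,0],[0,0,0]],[[-15,-15,0],[0,0,0]],[[0,0,0],[0,0,0]]])

```text
time: 32.7
eef_pos: [0.468, -0.1846, 0.1921]
tcp_rot: [0.706, 0.708, -0.001, 0.0]
contact_force: [0.0, -0.2, -0.7]
opening: 1.0
finger_force: 0.0
```

```bash
python3 g.py w 205 90 165 130; python3 - <<'E'
from h import *
a=np.linspace(0,6.283,73)
for z in(.106,.110,.114):
    q=(proj("scene",np.c_[.599+.0295*np.cos(a),-.053+.0295*np.sin(a),0*a+z])-[205,90]+.5)*4-.5; print(z,q.min(0).round(),q.max(0).round())
E
```

```text
[ 0.4698 -0.183   0.1922]
0.106 [114. 149.] [251. 207.]
0.11 [113. 140.] [251. 198.]
0.114 [112. 132.] [250. 190.]
```

View pics/w.png

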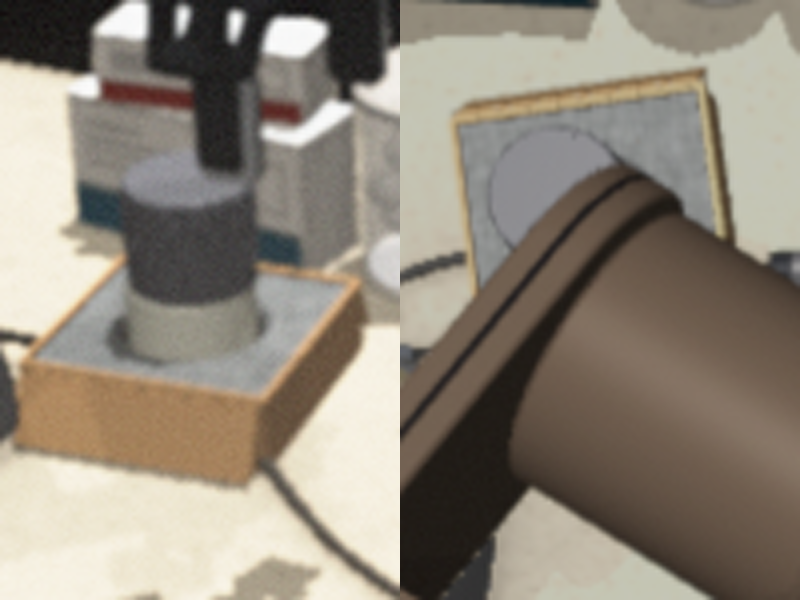

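The cap sits level on the shoulder, its top edge at about row 150 of the crop, which gives a top height of about 0.106 m. The hand is clear, so I'm handing in.

```bash
python3 -c "
from plant import sign_off
print(sign_off())"
```

```text
the job is handed in; nothing more can be done
None
```

The sample is packed in the order asked: canister in the well, sleeve in the canister, tube upright in the bore and the grey cap fully down on the shoulder. The job is handed in at about 33 s, and the arm never came near the reagent bottle or the timer.

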